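Unlatch the sandwich press and hold its lid open for wiping

TASK

I want to wipe both plates of the sandwich press: squeeze the trigger toward the fixed front grip until the lid springs ajar, let the trigger go, then raise the lid by its front tab to 50 degrees from shut. The lid falls when it is let go, so finish while holding it steady at that angle. Leave the mug, the salt shaker and the saucer beside the press where they are.

Things in the scene. Friction and masses are not known exactly. Their poses are not given: they have to be found in the camera images.
- press: white sandwich press, steel panel on its lid, fixed on the worktop, 235 wide, 210 deep, 94 high shut (mm). Origin: centre of its underside. x runs from its front to the hinge at the back, y to the left seen from the front, z up. A grey fixed grip and a steel trigger beside it stick out of the front's middle, near the worktop; the grey lid tab is above their root. Turned up to 17 deg.
- grip_squeeze (a point): where to squeeze, along the press's y; fixed to the press, 187 mm in front of its centre, 35 mm up. The fixed grip is a bar 14 mm wide, 20 to 46 mm above the worktop, along the press's x; its outer side is 13 mm to +y of this point, its end 19 mm nearer the front. A hand centred here meets both the grip and the fully squeezed trigger; only the trigger moves.
- trigger_side (a point): middle of the trigger's outer side, moves with it. The trigger is a steel lever 9 mm thick, 22 to 44 mm above the worktop, on the -y side of the fixed grip; at rest it splays out and this point lies 31 mm to -y of point grip_squeeze; squeezed home 13 mm. Width over grip and trigger there: 44 mm at rest, 26 mm squeezed.
- press_trigger (a joint): trigger angle in rad about its upright pin at the press's front: 0 at rest (sprung out), 0.24 squeezed home toward the grip. Its hook lets go of the lid at about 0.18. The spring needs about 2.5 N at the squeeze place to start and 6 N fully squeezed.
- press_lid (a joint): lid angle in rad about its level hinge along the press's y at the back: 0 shut and latched (0.01 of play), about 0.08 ajar on two sprung pins once the trigger has freed it, 0.87 at 50 degrees, 1.7 at the stop. Above the pins nothing carries the lid (about 0.5 kg): it falls back onto them when let go. 1 to 3 N at the tab lifts it.
- lid_tab (a point): in the lid's grey front tab, moves with the lid: middle of its width and thickness, 16 mm behind its free end. Tab 46 mm wide (along the hinge), 14 mm thick, sticking out 38 mm from the middle of the lid's front edge, 71 mm above the worktop when shut. Pinch its two sides from above: it turns between the finger pads as the lid rises. A steel keeper hangs 22 mm under it, within its width.
- lid_hinge (a point): point on the hinge axis in the middle of the press's width, 110 mm behind its centre and 56 mm above the worktop; fixed to the press. The lid tab's point lies 237 mm in front of it and 15 mm above it when shut, and swings up and back about it as the lid opens.
- mug_b: mug, green over white, 78 mm wide without the handle, 101 mm high, standing left of the press; origin at the underside. Bystander.
- salt_shaker: glass salt shaker, 44 mm wide, 90 mm high, standing left of the press's front; origin at the underside. Bystander.
- saucer: white saucer, 150 mm across, 16 mm high, lying right of the press; origin at the underside. Bystander.

How it is judged (in metres and radians):
On the way, in this order (a step that is already met when the one before it is completed fails the run):
1. the trigger is squeezed (past 0.15 rad) and the lid springs ajar (value of joint press_trigger above 0.15 rad and value of joint press_lid above 0.03 rad), for 0.1 s.
2. the trigger is let go and the lid stands ajar (value of joint press_trigger below 0.04 rad and value of joint press_lid between 0.05 and 0.3 rad), for 0.2 s.
3. the lid is raised to 50 degrees (value of joint press_lid between 0.768 and 0.977 rad), for 0.2 s.
At the end, for the whole second after the job is handed in: through the last second the robot still carries the lid (more than 0.5 N of contact), the lid stands at 50 degrees from shut within 6 degrees and is still (below 0.05 rad/s), the trigger is back at rest (below 0.04 rad), and the bystanders stand where they stood (within 15 mm) (all of step 3 and velocity of joint press_lid between -0.05 and 0.05 rad/s and value of joint press_trigger below 0.04 rad and contact force between any of the fingers, the arm and press_lid above 0.5 N and distance of each of mug_b, salt_shaker, saucer from where it was at the start of the episode below 0.015 m); the arm keeps its last pose, push and grip.
It fails at once if the mug, the salt shaker or the saucer is moved by more than 15 mm or tipped (distance of any of mug_b, salt_shaker, saucer from where it was at the start of the episode above 0.015 m or angle between any of mug_b, salt_shaker's own z axis and vertical above 0.3 rad).
It also fails if it takes over 45 s, if anything falls off the work surface, if the arm or the gripper's body presses on something with over 40 N, if the wrist force passes 120 N, or if a joint passes its speed limit or range.

ROBOT

A 6-joint arm with a two-finger parallel gripper is mounted at the origin on a cart in front of the work surface, level with it; the furniture and walls round the work are solid. World frame = base frame: x ahead of the robot, y to its left, z up, the work surface at z = 0. Lengths are in mm, angles in rad, forces in N, time in s.
With the tool pointing down it reaches from about 400 to 925 mm from the base axis. Payload 12.5 kg.
Tool frame: the origin (TCP) lies midway between the tips of the shut fingers; the grasp point (between the pads) lies 19 mm behind it; z points along the fingers, y is the line along which they close (so a half turn about z gives the same grasp; the last joint's range is limited). The gripper opens to 95 mm and grips with 3 to 60 N. Pads are 20 mm wide; open, the fingers measure 119 mm over their backs; the gripper's body (75 mm by 180 mm) begins 59 mm behind the grasp point.
Start: joints at [-1.322, 0.491, 1.559, -0, 1.092, -0.106], TCP at [217.15, -586.082, 214.661] pointing down, gripper open.
Joint ranges: [-3.1, 3.1], [-0.84, 2.19], [0.05, 2.79], [-1.13, 4.28], [0.06, 2.93], [-2.69, 2.69]. Speed limits (rad/s): [2.22, 2.22, 2.79, 3.14, 3.14, 3.14].

INTERFACE

Orientations are given as [roll, pitch, yaw] about the fixed x, y, z axes, in that order (R = Rz(yaw) Ry(pitch) Rx(roll)).
In Python, from cell import state, viewer, env, models gives the robot as it stands. The module is installed in compiled form; this text tells all that it offers.
- The arm moves only by the tool arm_command, never from a script. Its argument "rows" is a list of rows, each a list of 2 entries, a list of its own where there are three numbers: the shift along the tool's x, y, z normalised to -1 to 1, where 1 is 0.25 m, then the turn about the tool's z normalised to -1 to 1, where 1 is pi rad. A call has exactly 5 rows; each row shifts and turns the commanded pose from where the row before left it, along the tool's axes as they then stand; what a row does not reach is not made up. A row lasts 1/10 s, in which the tool goes at most 50 mm and 8.59 degrees, less where a joint would pass 70% of its speed; a pose out of reach is approached as far as the arm can. A call with a number of a shift or a turn outside -1 to 1 is refused whole. A call with a gripper value outside its range is refused whole. "claw" is the opening, from 0 (shut) to 1 (fully open), set as the call begins (left out, the last holds). The fingers move at their own pace and stop on an object; the grip force is fixed at half the most. Time passes only in rows, so rows that do not move let the fingers close, or fill a call up. It gives the time, the measured TCP pose, the force, the opening and the grip force at its end, in the units of the state.
- state(): the state, without advancing time (a new reading comes with each control period).
- viewer.read_camera(name): name is "scene" or "top" or "wrist"; returns (picture, depth): 420x560x3 uint8, red, green, blue; 420x560 float32, mm along the optical axis (not along the pixel's ray), 0 where there is no reading.
- viewer.get_calibration(name): a dict with "camera_matrix" (3x3 intrinsics, pixels), "world_to_cam" (4x4, takes a point from world to camera coordinates). Camera axes: x right, y up, looking along -z (the intrinsics and any distortion apply to the point x, -y, -z); pixel columns grow to the right and rows downward; lengths in mm; the calibration is good to about 2 mm. A picture is of the moment at which its call begins: read the wrist's pose just before it. get_calibration takes no time and is no camera call; for the wrist camera it gives the pose at the moment of the call.
- env.job_done(): hands the job in; it is judged then, once.
Trained networks look in the newest picture that a camera, given by its name, has taken for a name from the list of things; names that differ only in an ending like _2 or _b are one class to them, and where a whole thing is asked for, a point or a joint stands for the part that bears it (a point fixed in the world has none). Each returns a list of dicts, best first, with "confidence" (0 to 1); they miss things now and then, are a little off and sometimes report something else, mostly with a low value. They report only what shows in the picture. A call takes as long as a camera call.
- models.search_frame(camera, label): "position" ([x, y, z] in mm, in world coordinates, good to about 4 mm: the middle of the surface that is visible of it).
- models.mark_of(camera, label): "position" ([x, y, z] in mm, in world coordinates, good to about 4 mm: a listed point, or the origin of a listed thing).
The state is a dict: "t": time; "joints": joint angles; "qvel": joint speeds; "tau": joint torques, N m; "eef_pos": TCP position; "tcp_rot": TCP orientation; "ft_force": force on the tool from outside, world axes, zero at the start; "moment": the same for the moment, N m; "opening": opening from 0.0 (shut) to 1.0 (fully open); "grip_force": force on a finger pad.
Only numpy, scipy, OpenCV 4.12 (cv2) and the standard library are available. Lean on these libraries where they do the work, as an engineer would, in place of code of your own. Each camera call takes 0.05 s, during which the arm holds its last target. There are 200 camera calls.

## Working session

There is one attempt and no reset: what is moved stays moved. The work goes in short steps, Python scripts to look and compute and a tool call to move; the robot and the scene stay as the last step left them, time stands still between calls to the robot, and variables do not carry over. Pictures are saved under pics/ and viewed, at most 10 in all, crops included, and the job is handed in when it is done.

Besides the shell and the picture viewer there is one more tool, called after "Request:" in YAML: its name, and indented under it one key for each argument. arm_command: Moves the arm, as the interface text tells. Scaled input: -1 to 1 covers 0.25 m each way for a shift and pi rad each way for a turn. Its arguments: {"type":"object","properties":{"rows":{"type":"array","items":{"type":"array"}},"claw":{"type":"number"}},"required":["rows"]}

```bash
mkdir -p pics; cat > m.py <<'E'
from cell import state, viewer, env, models
import numpy as np, cv2
E
python3 - <<'E'
from m import *
s=state(); print(s['t'],s['eef_pos'],s['tcp_rot'],s['opening'])
for c in ('top','scene'):
    p,d=viewer.read_camera(c); cv2.imwrite(f'pics/{c}0.png',p[:,:,::-1])
    for l in ('press','grip_squeeze','trigger_side','lid_tab','lid_hinge','mug_b','salt_shaker','saucer'):
        r=models.mark_of(c,l)
        print(c,l,[(np.round(x['position']).tolist(),round(x['confidence'],2)) for x in r[:2]])
print(state()['t'])
E
```

```text
0.0 [ 217.08974972 -585.84096909  214.05463145] [-3.14049860e+00 -1.14674053e-04  3.54779926e-01] 0.9978692057711092
top press [([664.0, 43.0, 2.0], 0.82)]
top grip_squeeze [([487.0, 13.0, 32.0], 0.95), ([699.0, 252.0, -0.0], 0.22)]
top trigger_side [([491.0, -17.0, 35.0], 0.39), ([664.0, 44.0, 0.0], 0.27)]
top lid_tab [([542.0, 13.0, 70.0], 0.62)]
top lid_hinge [([774.0, 68.0, 54.0], 0.87)]
top mug_b [([698.0, 256.0, 2.0], 0.96)]
top salt_shaker [([518.0, 212.0, -0.0], 0.88), ([774.0, 66.0, 54.0], 0.58)]
top saucer [([680.0, -186.0, -2.0], 0.68)]
scene press [([662.0, 41.0, -3.0], 0.71), ([677.0, -184.0, 2.0], 0.43)]
scene grip_squeeze [([480.0, 11.0, 35.0], 0.96)]
scene trigger_side [([487.0, -18.0, 33.0], 0.49)]
scene lid_tab [([540.0, 12.0, 71.0], 0.74)]
scene lid_hinge [([774.0, 68.0, 58.0], 0.89)]
scene mug_b [([689.0, 251.0, 2.0], 0.63), ([775.0, 66.0, 60.0], 0.3)]
scene salt_shaker [([514.0, 209.0, -0.0], 0.84), ([691.0, 251.0, 6.0], 0.75)]
scene saucer [([679.0, -185.0, -0.0], 0.91)]
0.9
```

View pics/top0.png

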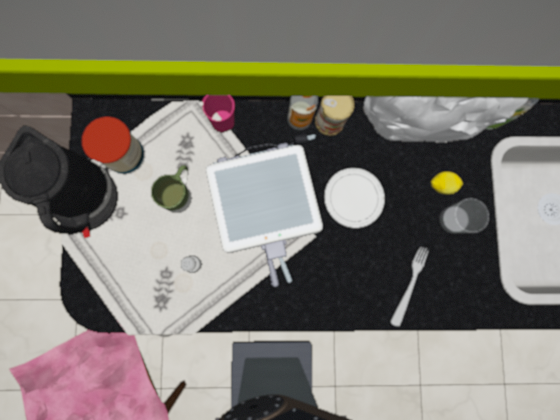

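View pics/scene0.png

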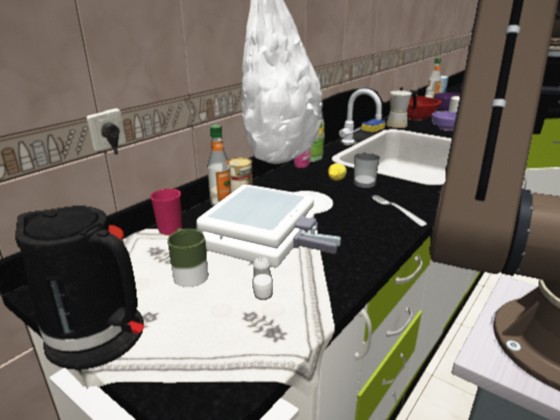

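The top view shows the press centred near (265,198), with the grip and trigger at (278,265). The shaker is at (190,264), the mug at (170,192) and the saucer at (355,198). Next I'll fit the press pose from the marks.

```bash
cat >> m.py <<'E'
from scipy.optimize import least_squares
L={'press':(0,0),'grip_squeeze':(-187,0),'lid_tab':(-127,0),'lid_hinge':(110,0)}
def fit(obs):
    A=np.array([L[l] for l,_ in obs],float); B=np.array([p for _,p in obs],float)
    def f(q):
        c,s=np.cos(q[2]),np.sin(q[2]); return (A@np.array([[c,s],[-s,c]])+q[:2]-B).ravel()
    r=least_squares(f,[660,40,.2],loss='soft_l1',f_scale=4); return r.x,f(r.x).reshape(-1,2)
def world(q,x,y): c,s=np.cos(q[2]),np.sin(q[2]); return np.array([q[0]+c*x-s*y,q[1]+s*x+c*y])
def todo(p,yaw):
    "remaining tool-axis shift in mm and turn in rad to TCP p, yaw"
    s=state(); y=s['tcp_rot'][2]; d=np.array(p)-s['eef_pos']; c,n=np.cos(y),np.sin(y)
    return np.round([c*d[0]+n*d[1],n*d[0]-c*d[1],-d[2]],1),round(y-yaw,4)
E
python3 - <<'E'
from m import *
o=[('press',(664,43)),('grip_squeeze',(487,13)),('lid_tab',(542,13)),('lid_hinge',(774,68)),('press',(662,41)),('grip_squeeze',(480,11)),('lid_tab',(540,12)),('lid_hinge',(774,68))]
q,r=fit(o);print(q,r.round(1).tolist())
p,d=viewer.read_camera('top');k=viewer.get_calibration('top');K=k['camera_matrix'];W=np.linalg.inv(k['world_to_cam'])
v,u=np.mgrid[:420,:560];z=d
X=np.stack([(u-K[0,2])/K[0,0]*z,-(v-K[1,2])/K[1,1]*z,-z,np.ones_like(z)],-1)@W.T
m=((abs(X[...,2]-88)<10)&(abs(X[...,0]-665)<160)&(abs(X[...,1]-45)<150)).astype(np.uint8)
m=cv2.morphologyEx(m,cv2.MORPH_OPEN,np.ones((15,15)))
P=X[m>0][:,:2].astype(np.float32);print(len(P),cv2.minAreaRect(P))
g=world(q,-192,0);print(g,todo([*g,180],q[2]))
E
```

```text
[6.65206626e+02 4.39505882e+01 2.03157137e-01] [[1.2, 1.0], [-4.9, -6.8], [-1.2, 5.3], [-1.1, -1.9], [3.2, 3.0], [2.1, -4.8], [0.8, 6.3], [-1.1, -1.9]]
1050 ((734.9911499023438, 58.16288375854492), (136.73716735839844, 67.67852020263672), 89.61084747314453)
[477.15520764   5.21218054] (array([ 449.2, -464.1,   34.7]), np.float64(0.1517))
```

Request:
arm_command:
  rows:
    - [[0,0,0],0.047]
    - [[0.107,-0.15,0],0]
    - [[0.107,-0.15,0],0]
    - [[0.107,-0.15,0],0]
    - [[0.107,-0.15,0],0]
  claw: 1

```text
t: 1.45
eef_pos: [291.3, -415.6, 214.7]
tcp_rot: [3.141, -0.0, 0.207]
ft_force: [1.0, -0.5, 0.2]
opening: 0.998
grip_force: 0.0
```

Request:
arm_command:
  rows:
    - [[0.107,-0.15,0],0]
    - [[0.107,-0.15,0],0]
    - [[0.107,-0.15,0],0]
    - [[0.107,-0.15,0],0]
    - [[0.107,-0.15,0],0]

```text
t: 1.95
eef_pos: [383.8, -204.6, 214.9]
tcp_rot: [3.141, -0.001, 0.207]
ft_force: [0.9, -0.3, -0.2]
opening: 1.0
grip_force: 0.0
```

Request:
arm_command:
  rows:
    - [[0.107,-0.15,0],0]
    - [[0.107,-0.15,0],0]
    - [[0.107,-0.15,0],0]
    - [[0.107,-0.15,0],0]
    - [[0,0,0],0]

```text
t: 2.45
eef_pos: [458.5, -33.5, 214.8]
tcp_rot: [-3.141, -0.001, 0.212]
ft_force: [0.3, -0.4, -0.7]
opening: 0.999
grip_force: 0.0
```

```bash
python3 - <<'E'
from m import *
s=state(); print(s['t'],s['eef_pos'],s['tcp_rot'])
p,d=viewer.read_camera('wrist'); k=viewer.get_calibration('wrist'); cv2.imwrite('pics/w1.png',p[:,:,::-1]); np.savez('w1.npz',p=p,d=d,K=k['camera_matrix'],T=k['world_to_cam'])
o=[]
for l in ('press','grip_squeeze','trigger_side','lid_tab','lid_hinge'):
    r=models.mark_of('wrist',l); print(l,[(np.round(x['position']).tolist(),round(x['confidence'],2)) for x in r[:2]])
E
```

```text
2.45 [458.49130238 -33.50533808 214.75152742] [-3.14146822e+00 -9.55083956e-04  2.12158339e-01]
press []
grip_squeeze [([484.0, 16.0, 34.0], 0.68)]
trigger_side [([486.0, -20.0, 32.0], 0.67)]
lid_tab [([545.0, 13.0, 72.0], 0.78)]
lid_hinge [([546.0, 16.0, 71.0], 0.52)]
```

View pics/w1.png

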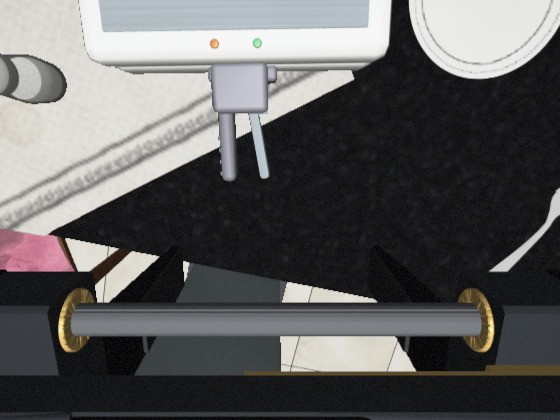

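The wrist view shows the tab from (211,65) to (268,110), the fixed grip from (227,112) down to (229,180), and the trigger from (254,113) to (265,178). I'll turn these pixels into positions using the known heights.

```bash
python3 - <<'E'
from m import *
a=np.load('w1.npz');K=a['K'];T=a['T'];W=np.linalg.inv(T);d=a['d']
def at(u,v,z):
    r=W[:3,:3]@np.array([(u-K[0,2])/K[0,0],-(v-K[1,2])/K[1,1],-1]);c=W[:3,3];return c+r*(z-c[2])/r[2]
def dep(u,v):
    z=float(d[v,u]);return (W@np.array([(u-K[0,2])/K[0,0]*z,-(v-K[1,2])/K[1,1]*z,-z,1]))[:3].round(1)
for n,u,v,z in [('grip root',227,116,46),('grip end',229,180,46),('tabFL',214,111,78),('tabFR',266,110,78),('tabBL',211,70,78),('tabBR',268,70,78),('lamp1',214,44,92),('lamp2',257,43,92)]: print(n,at(u,v,z).round(1),dep(u,v-3))
g=cv2.cvtColor(a['p'],cv2.COLOR_RGB2GRAY)
o=[('press',(663,42)),('grip_squeeze',(484,16)),('grip_squeeze',(484,12)),('lid_tab',(545,13)),('lid_tab',(541,12)),('lid_hinge',(774,68)),('lid_hinge',(774,67))]
print(fit(o)[0])
# lid front edge slope: near rim, white lid to darker
E=[]
for u in range(110,370,5):
    col=g[30:75,u].astype(int)
    E.append((u,30+np.where(col>170)[0].max()))
print(E[::4]); E=np.array(E)
for i in (3,12,26,40,48): print(E[i],at(*E[i],80).round(1),dep(*(E[i]-[0,2])))
E
```

```text
grip root [521.2  24.8  46. ] [523.8  25.4  45.2]
grip end [463.6  12.6  46. ] [466.1  13.3  44.2]
tabFL [523.8  31.9  78. ] [526.1  32.3  77.8]
tabFR [533.6  -9.7  78. ] [535.9  -9.2  77. ]
tabBL [554.3  39.4  78. ] [556.5  39.9  77.7]
tabBR [563.9  -5.   78. ] [569.6  -3.2  47. ]
lamp1 [571.7  37.6  92. ] [573.4  37.5  94.1]
lamp2 [579.1   6.3  92. ] [580.9   6.6  93.4]
[6.66445278e+02 4.44572658e+01 1.99489421e-01]
[(110, np.int64(74)), (130, np.int64(74)), (150, np.int64(74)), (170, np.int64(74)), (190, np.int64(74)), (210, np.int64(66)), (230, np.int64(74)), (250, np.int64(74)), (270, np.int64(74)), (290, np.int64(73)), (310, np.int64(66)), (330, np.int64(74)), (350, np.int64(74))]
[125  74] [536.8 105.3  80. ] [ 5.402e+02  1.381e+02 -3.000e-01]
[170  74] [544.4  70.4  80. ] [548.6  87.1  23.3]
[240  74] [556.1  16.1  80. ] [557.6  16.4  79.7]
[310  66] [573.6 -36.9  80. ] [580.3 -38.8  43.6]
[350  74] [574.5 -69.4  80. ] [586.3 -80.7   9.8]
```

Request:
arm_command:
  rows:
    - [[0.117,-0.154,0],-0.003]
    - [[0,0,0.18],0]
    - [[0,0,0.18],0]
    - [[0,0,0.18],0]
    - [[0,0,0],0]

```text
t: 3.25
eef_pos: [475.4, 5.4, 75.7]
tcp_rot: [-3.139, 0.008, 0.215]
ft_force: [-0.2, -0.3, 0.6]
opening: 1.001
grip_force: 0.0
```

```bash
python3 - <<'E'
from m import *
s=state(); print(s['t'],s['eef_pos'],s['tcp_rot'],todo([479,10.4,17],.222))
p,d=viewer.read_camera('wrist'); cv2.imwrite('pics/w2.png',p[:,:,::-1])
for l in ('grip_squeeze','trigger_side','lid_tab'):
    r=models.mark_of('wrist',l); print(l,[(np.round(x['position']).tolist(),round(x['confidence'],2)) for x in r[:2]])
E
```

```text
3.25 [475.43616373   5.4364945   75.70045795] [-3.1388431   0.00812976  0.2147537 ] (array([ 4.5, -4.1, 58.7]), np.float64(-0.0072))
grip_squeeze [([483.0, 13.0, 36.0], 0.94)]
trigger_side [([486.0, -22.0, 32.0], 0.76)]
lid_tab [([544.0, 16.0, 73.0], 0.91)]
```

View pics/w2.png

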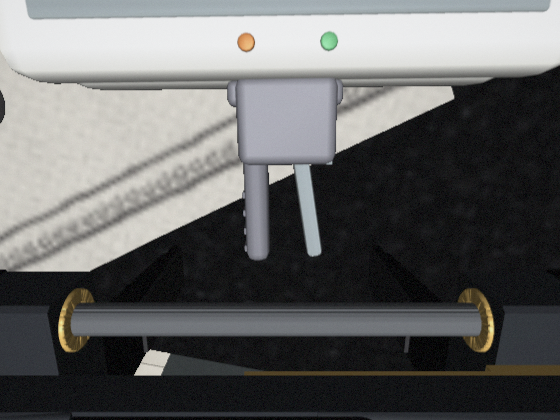

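The grip (257,210) and the trigger (308,210) lie between the fingers, whose tips are at columns 180 and 375. I'll shift about 5 mm toward the grip side and descend.

Request:
arm_command:
  rows:
    - [[0.016,-0.02,0],-0.002]
    - [[0,0,0.12],0]
    - [[0,0,0.115],0]
    - [[0,0,0],0]
    - [[0,0,0],0]

```text
t: 3.95
eef_pos: [481.3, 12.1, 22.0]
tcp_rot: [3.141, -0.001, 0.223]
ft_force: [-0.2, 0.2, 0.5]
opening: 0.997
grip_force: 0.0
```

Request:
arm_command:
  rows:
    - [[0,0,0],0]
    - [[0,0,0],0]
    - [[0,0,0],0]
    - [[0,0,0],0]
    - [[0,0,0],0]
  claw: 0.2

```text
t: 4.45
eef_pos: [480.8, 11.8, 21.1]
tcp_rot: [3.141, -0.0, 0.223]
ft_force: [-0.7, -3.7, 0.7]
opening: 0.638
grip_force: 1.4
```

Request:
arm_command:
  rows:
    - [[0,0,0],0]
    - [[0,0,0],0]
    - [[0,0,0],0]
    - [[0,0,0],0]
    - [[0,0,0],0]
  claw: 0.2

```text
t: 4.95
eef_pos: [480.3, 11.9, 20.7]
tcp_rot: [-3.141, 0.001, 0.222]
ft_force: [-2.5, -3.8, 1.2]
opening: 0.275
grip_force: 30.1
```

Request:
arm_command:
  rows:
    - [[0,0,0],0]
    - [[0,0,0],0]
    - [[0,0,0],0]
    - [[0,0,0],0]
    - [[0,0,0],0]

```text
t: 5.45
eef_pos: [480.3, 11.9, 20.7]
tcp_rot: [-3.141, 0.001, 0.223]
ft_force: [-3.3, -4.1, 2.1]
opening: 0.273
grip_force: 30.1
```

```bash
python3 - <<'E'
from m import *
s=state(); print(s['t'],s['eef_pos'],s['opening'],s['grip_force'],s['ft_force'])
p,d=viewer.read_camera('wrist'); cv2.imwrite('pics/w3.png',p[:,:,::-1])
for l in ('grip_squeeze','trigger_side','lid_tab'):
    r=models.mark_of('wrist',l); print(l,[(np.round(x['position']).tolist(),round(x['confidence'],2)) for x in r[:2]])
E
```

```text
5.45 [480.3207872   11.91244008  20.73836939] 0.27339230846640944 30.146772894077003 [-3.31191373 -4.12554066  2.08135919]
grip_squeeze [([482.0, 14.0, 38.0], 0.96)]
trigger_side [([484.0, 0.0, 29.0], 0.75)]
lid_tab [([547.0, 13.0, 88.0], 0.62)]
```

View pics/w3.png

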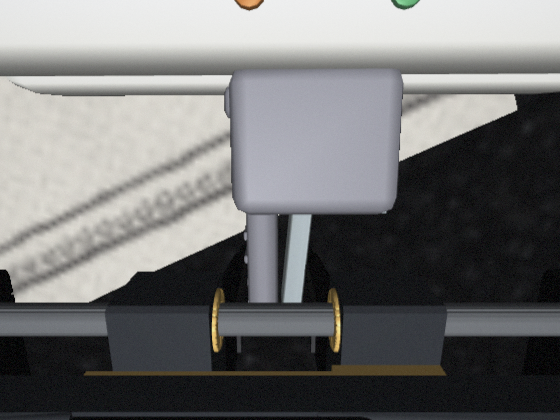

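Squeezed home: the opening is 26 mm and the tab mark is at z = 88, so the lid is ajar, with the tab at (315,140) and the trigger against the grip. Release.

Request:
arm_command:
  rows:
    - [[0,0,0],0]
    - [[0,0,0],0]
    - [[0,0,0],0]
    - [[0,0,0],0]
    - [[0,0,0],0]
  claw: 1

```text
t: 6.15
eef_pos: [481.6, 11.9, 21.0]
tcp_rot: [3.141, -0.002, 0.223]
ft_force: [2.0, -2.1, -0.2]
opening: 0.636
grip_force: 1.1
```

Request:
arm_command:
  rows:
    - [[0,0,0],0]
    - [[0,0,0],0]
    - [[0,0,0],0]
    - [[0,0,0],0]
    - [[0,0,0],0]

```text
t: 6.65
eef_pos: [480.7, 12.0, 20.9]
tcp_rot: [3.142, 0.0, 0.223]
ft_force: [0.8, -0.0, 1.1]
opening: 0.991
grip_force: 0.0
```

Request:
arm_command:
  rows:
    - [[0,0,-0.16],0]
    - [[0,0,-0.16],0]
    - [[0,0,-0.14],0]
    - [[0,0,0],0]
    - [[0,0,0],0]

```text
t: 7.15
eef_pos: [480.8, 12.0, 136.2]
tcp_rot: [3.141, -0.001, 0.223]
ft_force: [-0.4, 0.5, 0.1]
opening: 1.001
grip_force: 0.0
```

```bash
python3 - <<'E'
from m import *
s=state(); print(s['t'],s['eef_pos'],s['opening'],s['tcp_rot'],todo([542,13.6,75],.223))
p,d=viewer.read_camera('wrist'); cv2.imwrite('pics/w4.png',p[:,:,::-1])
for l in ('trigger_side','lid_tab'):
    r=models.mark_of('wrist',l); print(l,[(np.round(x['position']).tolist(),round(x['confidence'],2)) for x in r[:2]])
E
```

```text
7.15 [480.78636591  11.95218057 136.19337335] 1.0014745107867005 [ 3.14105166e+00 -1.35164310e-03  2.22827584e-01] (array([60.1, 11.9, 61.2]), np.float64(-0.0002))
trigger_side [([486.0, -19.0, 30.0], 0.75)]
lid_tab [([548.0, 15.0, 87.0], 0.63)]
```

View pics/w4.png

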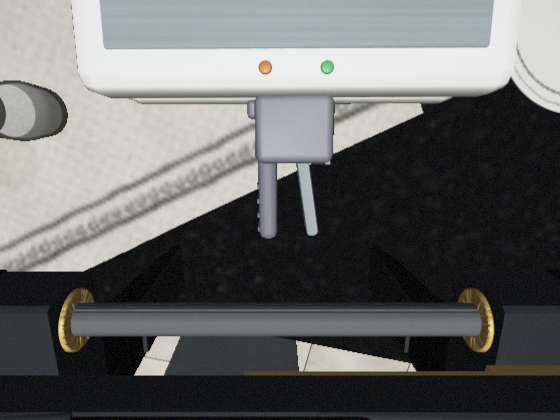

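The trigger is back out at (308,200) and the lid is still ajar, with the tab at (294,128). I'll move over the tab and pinch it.

Request:
arm_command:
  rows:
    - [[0.12,0.02,0],0]
    - [[0.124,0.02,0],0]
    - [[0,0,0.12],0]
    - [[0,0,0.125],0]
    - [[0,0,0],0]

```text
t: 7.8
eef_pos: [540.2, 15.8, 70.4]
tcp_rot: [-3.139, 0.008, 0.223]
ft_force: [0.7, -0.2, 0.3]
opening: 0.999
grip_force: 0.0
```

Request:
arm_command:
  rows:
    - [[0,0,0],0]
    - [[0,0,0],0]
    - [[0,0,0],0]
    - [[0,0,0],0]
    - [[0,0,0],0]
  claw: 0.3

```text
t: 8.3
eef_pos: [542.7, 15.7, 75.3]
tcp_rot: [3.141, -0.001, 0.223]
ft_force: [-0.3, 0.3, 0.3]
opening: 0.638
grip_force: 0.0
```

Request:
arm_command:
  rows:
    - [[0,0,0],0]
    - [[0,0,0],0]
    - [[0,0,0],0]
    - [[0,0,0],0]
    - [[0,0,0],0]

```text
t: 8.8
eef_pos: [542.6, 15.1, 74.7]
tcp_rot: [3.141, -0.0, 0.223]
ft_force: [-0.4, -4.4, 0.8]
opening: 0.479
grip_force: 30.0
```

```bash
python3 - <<'E'
from m import *
s=state(); print(s['t'],s['eef_pos'],s['opening'],s['tcp_rot'],s['ft_force'],s['grip_force'])
p,d=viewer.read_camera('wrist'); cv2.imwrite('pics/w5.png',p[:,:,::-1])
p,d=viewer.read_camera('scene'); cv2.imwrite('pics/s5.png',p[:,:,::-1])
for l in ('lid_tab','lid_hinge'):
    r=models.mark_of('scene',l); print(l,[(np.round(x['position']).tolist(),round(x['confidence'],2)) for x in r[:2]])
E
```

```text
8.8 [542.60541428  15.12853344  74.73688088] 0.47852762543521443 [ 3.14074689e+00 -2.01708620e-04  2.23107450e-01] [-0.39445577 -4.4338621   0.84815507] 29.9972927570343
lid_tab [([542.0, 15.0, 90.0], 0.7)]
lid_hinge [([775.0, 66.0, 60.0], 0.95)]
```

View pics/w5.png

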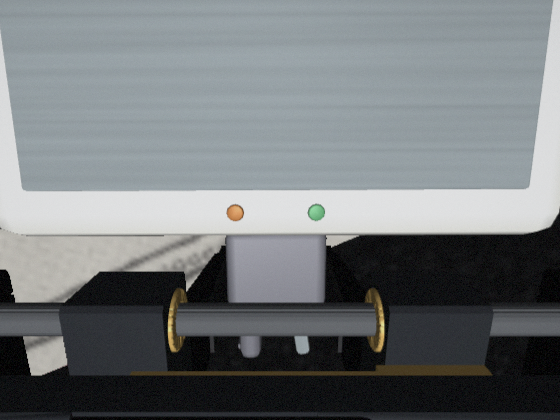

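The tab is pinched (opening 45.5 mm) at (277,270). Now I'll follow the arc about the hinge.

Request:
arm_command:
  rows:
    - [[0.009,0,-0.05],0]
    - [[0.011,0,-0.05],0]
    - [[0.014,0,-0.049],0]
    - [[0.016,0,-0.048],0]
    - [[0.019,0,-0.047],0]

```text
t: 9.5
eef_pos: [559.6, 19.1, 135.8]
tcp_rot: [3.141, -0.0, 0.223]
ft_force: [3.7, -3.5, -6.1]
opening: 0.483
grip_force: 30.0
```

Request:
arm_command:
  rows:
    - [[0.021,0,-0.046],0]
    - [[0.024,0,-0.045],0]
    - [[0.026,0,-0.043],0]
    - [[0.028,0,-0.042],0]
    - [[0.03,0,-0.04],0]

```text
t: 10.0
eef_pos: [590.8, 26.3, 189.5]
tcp_rot: [3.141, 0.001, 0.223]
ft_force: [3.5, -2.6, -5.8]
opening: 0.481
grip_force: 30.0
```

```bash
python3 - <<'E'
from m import *
s=state(); print(s['t'],s['eef_pos'],s['opening'],s['ft_force'],s['grip_force'])
p,d=viewer.read_camera('scene'); cv2.imwrite('pics/s6.png',p[:,:,::-1])
for l in ('lid_tab','lid_hinge'):
    r=models.mark_of('scene',l); print(l,[(np.round(x['position']).tolist(),round(x['confidence'],2)) for x in r[:2]])
E
```

```text
10.0 [590.81346111  26.26995406 189.51493208] 0.4805394019177352 [ 3.47311546 -2.56254537 -5.7711817 ] 29.99774605035782
lid_tab [([589.0, 23.0, 206.0], 0.73)]
lid_hinge [([773.0, 69.0, 60.0], 0.7), ([482.0, -20.0, 34.0], 0.39)]
```

View pics/s6.png

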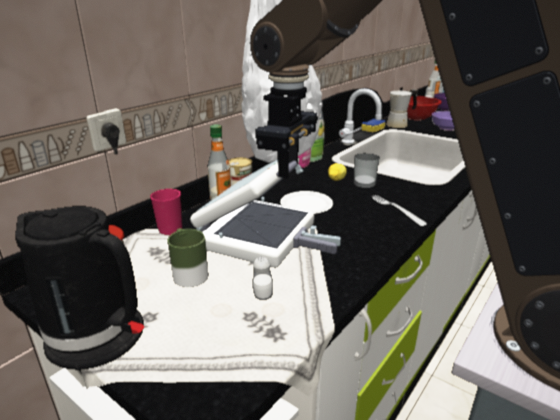

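The lid is following, raised behind the fingers at (240,195), and the bystanders are untouched. Now the last third of the arc.

Request:
arm_command:
  rows:
    - [[0.032,0,-0.039],0]
    - [[0.034,0,-0.037],0]
    - [[0.036,0,-0.035],0]
    - [[0.038,0,-0.034],0]
    - [[0.04,0,-0.031],0]

```text
t: 10.65
eef_pos: [634.0, 36.3, 232.7]
tcp_rot: [-3.142, 0.002, 0.223]
ft_force: [2.0, -3.1, -4.9]
opening: 0.478
grip_force: 30.0
```

Request:
arm_command:
  rows:
    - [[0,0,0],0]
    - [[0,0,0],0]
    - [[0,0,0],0]
    - [[0,0,0],0]
    - [[0,0,0],0]

```text
t: 11.15
eef_pos: [634.4, 36.4, 232.9]
tcp_rot: [3.141, -0.0, 0.223]
ft_force: [4.5, -2.5, -6.4]
opening: 0.482
grip_force: 30.0
```

```bash
python3 - <<'E'
from m import *
s=state(); print(s['t'],s['eef_pos'],s['opening'],s['ft_force'],s['grip_force'])
k=viewer.get_calibration('scene');K=k['camera_matrix'];W=np.linalg.inv(k['world_to_cam'])
for c in ('scene','top','scene'):
    p,d=viewer.read_camera(c)
    for l in ('lid_tab','trigger_side','mug_b','salt_shaker','saucer'):
        r=models.mark_of(c,l)
        print(c,l,[(np.round(x['position']).tolist(),round(x['confidence'],2)) for x in r[:1]])
        if l=='lid_tab' and r:
            t=np.array(r[0]['position']); h=(774-t[0])*.975+(67-t[1])*.221; z=t[2]-56
            print('angle',np.arctan2(z,h)-.0632,'r',np.hypot(h,z))
    if c=='scene': cv2.imwrite('pics/s7.png',cv2.resize(p[130:290,160:380,::-1],None,fx=3,fy=3))
p,d=viewer.read_camera('wrist');k=viewer.get_calibration('wrist');K=k['camera_matrix'];W=np.linalg.inv(k['world_to_cam'])
v,u=np.mgrid[5:150:5,200:360:5];z=d[v,u]
X=np.stack([(u-K[0,2])/K[0,0]*z,-(v-K[1,2])/K[1,1]*z,-z,z*0+1],-1)@W.T; X=X.reshape(-1,4)
h=(774-X[:,0])*.975+(67-X[:,1])*.221
m=(h>0)&(h<230)&(X[:,2]>70)&(z.ravel()>0)
c=np.polyfit(h[m],X[m,2],1); print('lid slope angle',np.arctan(c[0]),m.sum(),np.std(X[m,2]-np.polyval(c,h[m])))
E
```

```text
11.15 [634.41006846  36.36935502 232.92885006] 0.4824590294968798 [ 4.4528512  -2.48237832 -6.37550803] 29.998565912246704
scene lid_tab [([632.0, 36.0, 245.0], 0.76)]
angle 0.8522187617108385 r 238.64245008650494
scene trigger_side [([484.0, -23.0, 34.0], 0.52)]
scene mug_b [([630.0, 31.0, 245.0], 0.71)]
scene salt_shaker [([515.0, 209.0, -2.0], 0.56)]
scene saucer [([677.0, -182.0, -1.0], 0.9)]
top lid_tab []
top trigger_side []
top mug_b [([698.0, 257.0, 1.0], 0.78)]
top salt_shaker [([520.0, 215.0, 2.0], 0.67)]
top saucer [([681.0, -187.0, -3.0], 0.62)]
scene lid_tab [([629.0, 37.0, 245.0], 0.81)]
angle 0.8444194001432943 r 240.34300143053886
scene trigger_side [([486.0, -18.0, 36.0], 0.6)]
scene mug_b [([689.0, 254.0, 4.0], 0.94)]
scene salt_shaker [([515.0, 210.0, -3.0], 0.96)]
scene saucer [([678.0, -183.0, 2.0], 0.8)]
lid slope angle 0.8542852266051401 829 0.6786762878008874
```

View pics/s7.png

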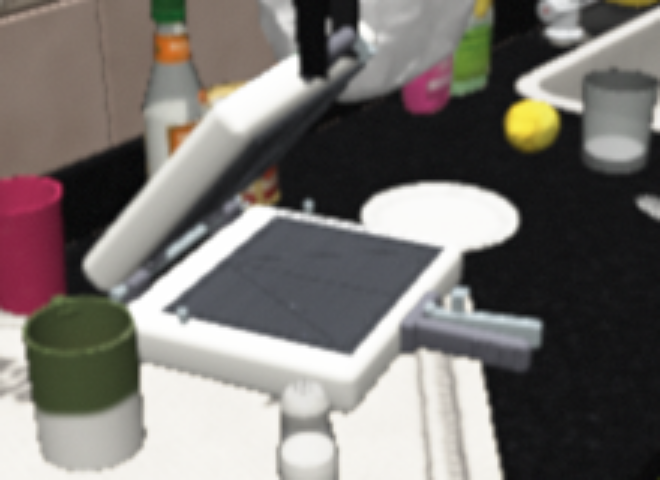

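The lid is held open at about 0.854 rad (48.9°, plane fit of the lid top), inside the 0.768–0.977 window. The trigger is out and the bystanders are in place, so I'm handing it in.

```bash
python3 -c "
from m import *
print(env.job_done())"
```

```text
the job is handed in; nothing more can be done
None
```

I handed the job in with the arm holding the lid steady at about 49° (0.85 rad, target 50° ± 6°); the trigger was back at rest and the mug, salt shaker and saucer had not moved. The hand-in returned no verdict.

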